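# Release the catch and hold the clamp open

## Robot

A 6-joint arm with a two-finger parallel gripper is mounted at the origin on the work surface. World frame = base frame: x ahead of the robot, y to its left, z up, the work surface at z = 0. Lengths are in m, angles in degrees, forces in N, time in s.
With the tool pointing down it reaches from about 0.4 to 0.825 m from the base axis. Payload 7 kg.
Tool frame: the origin (TCP) lies on the centre line of the jaws, within the pads' length; the fingertips stand 17 mm ahead of it and the grasp point (between the pads) lies 2 mm behind it; y points along the fingers, z is the direction in which the jaws open and shut, and the axes are right-handed (so a half turn about y gives the same grasp; the last joint's range is limited). The gripper opens to 88 mm and grips with 3 to 60 N. Pads are 19 mm wide; open, the fingers measure 130 mm over their backs; the gripper's body (78 mm by 193 mm) begins 47 mm behind the grasp point.
Start: joints at [-58.207, 20.546, 0.682, 0, -70.136, -16.507], TCP at [0.178, -0.651, 0.219] pointing down, gripper open.
Joint ranges: [-176.03, 176.03], [-82.01, 121.73], [-58.28, 71.71], [-173.87, 95.51], [-174.79, -0.11], [-173.66, 173.66]. Speed limits (degrees/s): [136.94, 136.94, 172.46, 180, 180, 180].

## Interface

Orientations are given as [roll, pitch, yaw] about the fixed x, y, z axes, in that order (R = Rz(yaw) Ry(pitch) Rx(roll)).
In Python, from plant import r, capture, camera_info gives the robot as it stands. The module is installed in compiled form; this text tells all that it offers.
- The arm moves only by the tool apply_moves, never from a script. Its argument "deltas" is a list of rows, each an object of numbers: "tx", "ty", "tz": the shift along the tool's x, y, z in m; "turn": the turn about the tool's y in rad; "gripper": the finger opening in m, from 0 to 0.0876. A call has 1 to 5 rows; each row is the pose to reach, as a shift and turn from the pose commanded when the call began, along the tool's axes at that moment; what a row does not reach only later rows make up. A row lasts 1/10 s, in which the tool goes at most 50 mm and 8.59 degrees, less where a joint would pass 70% of its speed; a pose out of reach is approached as far as the arm can. A call with a gripper value outside its range is refused whole. The fingers move at their own pace and stop on an object; "newtons" is the grip in N (left out, the last holds). Time passes only in rows, so rows that repeat a pose let the fingers close. It gives the time, the measured TCP pose, the force and the opening at its end, in the units of the state.
- r.get_state(): the state, without advancing time (a new reading comes with each control period).
- capture(name): name is "scene" or "side" or "wrist"; returns (picture, depth): 400x640x3 uint8, red, green, blue; 400x640 float32, m along the optical axis (not along the pixel's ray), 0 where there is no reading.
- camera_info(name): a dict with "K" (3x3 intrinsics, pixels), "eye" and "orientation" of the camera in the world; the wrist camera has in their place "tool_from_camera" (4x4, takes a point from camera to tool coordinates, whose origin is the TCP and whose axes are the tool frame's). Camera axes: x right, y up, looking along -z (the intrinsics and any distortion apply to the point x, -y, -z); pixel columns grow to the right and rows downward; lengths in m; the calibration is good to about 2 mm. The wrist camera is an equidistant fisheye: a pixel r from the principal point sees the ray r / f radians off the axis. A picture is of the moment at which its call begins: read the wrist's pose just before it. camera_info takes no time and is no camera call.
- r.close_job(): hands the job in, once; it reports no verdict.
The state is a dict: "time_s": time; "joints": joint angles; "qd": joint speeds; "joint_torque": joint torques, N m; "tcp_pos": TCP position; "eef_rot": TCP orientation; "contact_force": force on the tool from outside, world axes, zero at the start; "moment": the same for the moment, N m; "gripper_width": finger opening in m.
Only numpy, scipy, OpenCV 4.12 (cv2) and the standard library are available. Lean on these libraries where they do the work, as an engineer would, in place of code of your own. Each camera call takes 0.05 s, during which the arm holds its last target.

## Task

The measured part has to come out of the clamping fixture. Flip the fixture's safety catch fully over so that its blade is clear of the handle, then pull the U-shaped handle towards the robot all the way to its stop and keep holding it there against its spring, so that the clamp stays open: the job finishes while the robot is holding the handle. Leave the part in its nest, leave the catch flipped and do not disturb the other things on the table.

Things in the scene. Friction and masses are not known exactly. Their poses are not given: they have to be found in the camera images.
- fixture: Clamping fixture fixed to the table: drilled plate, 14 mm thick, with clamp, catch and handle. Origin on the table surface; plate from x = -120 to 180, y = -90 to 130 mm in its frame. x points level, roughly away from the robot, from handle to part; y left, z up. Housing between the handle's arms: top z = 48 mm; clamp finger over the part: 81 mm at rest; bearing block of the catch: 81 mm.
- handle (a joint): Angle of the U-shaped spring-return bail handle about its axle, rad. 0 = at rest, leaning 0.55 rad from upright away from the robot (fixture +x). It grows as the handle is pulled over towards the robot (fixture -x) to its stop at 0.9, where it leans 0.35 rad towards the robot. A spring resists with about 2 N at the crossbar at rest rising to about 8 N at the stop, and pulls it back when let go. While the safety catch is closed its blade blocks the handle.
- handle_bar (a point): Centre of the handle's straight steel crossbar, a round bar 16 mm in diameter and 90 mm long, along the fixture's y axis, 120 mm from the axle; about 132 mm above the table at rest. It is carried at both ends by 12 mm steel arms at y = +-46 mm, and the middle 78 mm is open underneath (free for fingers in front, behind and below).
- handle_axle (a point): Axis of the handle, at fixture (-20, 0, 30) mm; the axis runs along the fixture's y.
- catch (a joint): Angle of the safety catch about its shaft, rad. 0 = closed (blade lies level across the front of the handle's left arm). It grows as the upright paddle is pushed over to the fixture's left (+y), to its stop at 1.4. The blade is clear of the handle above 1.15. It stays where it is left; about 1 N at the paddle's tip moves it.
- catch_tip (a point): Tip of the catch's paddle: a steel flat 16 mm wide (along x) and 7 mm thick, ending in a cross roll 16 mm in diameter and 20 mm long along x, whose centre is this point, 55 mm from the shaft. Closed, the paddle leans 0.7 rad to the right (-y) of upright, tip 127 mm above the table; flipped, it leans 0.7 rad to the left (+y). It stands alone at the front (robot) end of the shaft.
- catch_shaft (a point): Axis of the catch's shaft at the paddle, fixture (-95.5, 80, 85) mm; the axis runs along the fixture's x.
- part_center (a point): The measured steel part, 64 x 66 x 45 mm, 0.6 kg, lying in the nest at the far end of the fixture under the clamp finger; this point is its centre. The clamp finger lifts as the handle is pulled.
- sphere_stand_mid (a point): Bystander, to be left alone: reference ball on a steel stand, 48 mm across, 93 mm tall. Point on it 15 mm above its underside.
- ring_gauge_mid (a point): Bystander, to be left alone: steel ring gauge, 64 mm across, 22 mm tall. Point on it 15 mm above its underside.
- riser_mid (a point): Bystander, to be left alone: dark steel riser stub standing on the drilled plate, 26 mm across, 30 mm tall. Point on it 15 mm above its underside.
- angle_block_mid (a point): Bystander, to be left alone: dark steel angle block, 50 x 50 x 62 mm. Point on it 15 mm above its underside.
- screwdriver_mid (a point): Bystander, to be left alone: screwdriver lying on the table. Point on it 15 mm above its underside.
- gauge_case_mid (a point): Bystander, to be left alone: wooden gauge case, 100 x 150 x 43 mm. Point on it 15 mm above its underside.
- handset_mid (a point): Bystander, to be left alone: joystick handset, 160 x 80 mm, 74 mm tall. Point on it 15 mm above its underside.
Mind the look-alikes: they are no part of the job. What is shaped like the part that bears part_center but orange or yellow is not meant.

How it is judged:
By the outcome, as a careful person would: the job done as asked, in the order asked, and still so for the second after the job is handed in, while the arm keeps its last pose, push and grip.
It also fails if it takes over 40 s, if anything falls off the work surface, if the arm or the gripper's body presses on something with over 40 N, if the wrist force passes 120 N, or if a joint passes its speed limit or range.

## Working session

There is one attempt and no reset: what is moved stays moved. The work goes in short steps, Python scripts to look and compute and a tool call to move; the robot and the scene stay as the last step left them, time stands still between calls to the robot, and variables do not carry over. Pictures are saved under pics/ and viewed, and the job is handed in when it is done.

Besides the shell and the picture viewer there is one more tool, called as name(argument=value, ...), one argument or row to a line, values as JSON. apply_moves: Moves the arm, as the interface text tells. Its arguments: {"type":"object","properties":{"deltas":{"type":"array","items":{"type":"object","properties":{"tx":{"type":"number"},"ty":{"type":"number"},"tz":{"type":"number"},"turn":{"type":"number"},"gripper":{"type":"number"}}}},"newtons":{"type":"number"}},"required":["deltas"]}

```bash
mkdir -p pics
python3 - <<'E'
from plant import r,capture,camera_info
import cv2,numpy as np
s=r.get_state();print(s)
for n in("scene","side","wrist"):
    print(n,camera_info(n))
    p,d=capture(n);cv2.imwrite(f"pics/{n}0.png",p[:,:,::-1]);np.save(f"{n}0.npy",d)
E
```

```text
{'time_s': 0.0, 'joints': array([-5.82062619e+01,  2.05905132e+01,  6.34820218e-01, -2.07402854e-02,
       -7.01353358e+01, -1.65058549e+01]), 'qd': array([-0.00939511, -0.050928  , -0.0186259 ,  0.06080526,  0.10982411,
        0.02298341]), 'joint_torque': array([-1.43106317e-03, -5.82722855e+01,  2.93056816e+01,  6.99755833e+00,
        6.80639219e-03, -8.02030740e-05]), 'tcp_pos': array([ 0.17781476, -0.65064839,  0.2183391 ]), 'eef_rot': array([-8.99071825e+01,  7.17122312e-03,  1.52808260e+01]), 'contact_force': array([0.25249727, 0.08477415, 1.19263002]), 'moment': array([-0.00315165,  0.00853149, -0.06227654]), 'gripper_width': 0.08757353083832292}
scene {'K': array([[449.68568216,   0.        , 321.40739551],
       [  0.        , 449.68568216, 190.30471106],
       [  0.        ,   0.        ,   1.        ]]), 'eye': array([ 1.5515116 , -0.1532596 ,  0.77527318]), 'orientation': array([55.97375779, -1.05038675, 80.42667902])}
side {'K': array([[510.05557024,   0.        , 320.57444582],
       [  0.        , 510.05557024, 201.11872272],
       [  0.        ,   0.        ,   1.        ]]), 'eye': array([0.35341153, 1.16452409, 1.30547927]), 'orientation': array([ 4.31859584e+01,  1.30599330e-01, -1.68342649e+02])}
wrist {'K': array([[309.70691629,   0.        , 323.22040731],
       [  0.        , 309.70691629, 198.37255668],
       [  0.        ,   0.        ,   1.        ]]), 'tool_from_camera': array([[ 5.57417695e-04, -9.57936147e-01, -2.86980884e-01,
        -7.67672239e-02],
       [ 2.34559265e-04,  2.86981046e-01, -9.57936232e-01,
        -1.64941096e-01],
       [ 9.99999817e-01,  4.66656581e-04,  3.84661111e-04,
         1.03372708e-04],
       [ 0.00000000e+00,  0.00000000e+00,  0.00000000e+00,
         1.00000000e+00]])}
```

View pics/scene0.png

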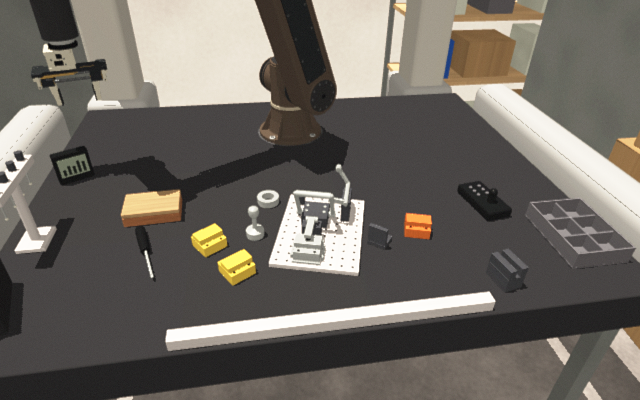

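View pics/side0.png

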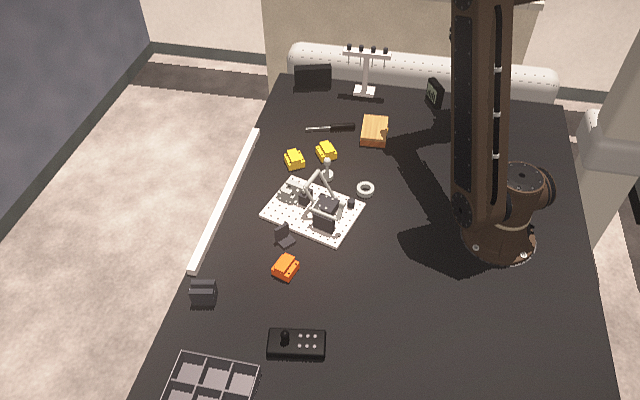

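View pics/wrist0.png

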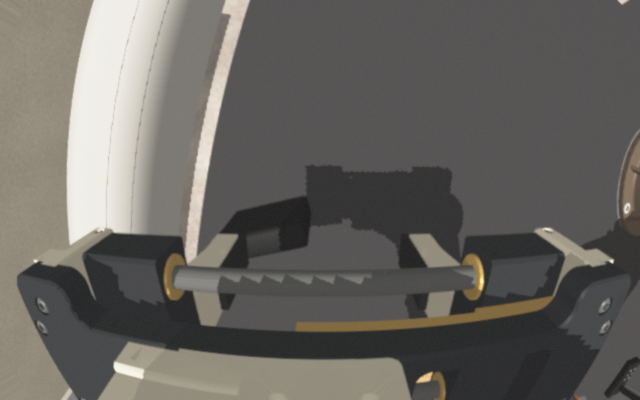

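The scene view shows the white drilled plate at about (272–366, 195–271), the crossbar near (313,194) and the catch tip near (339,168). The side view shows the plate at (260–366, 175–247). Next I'll enlarge both and find the plate's corners.

```bash
cat > h.py <<'E'
import numpy as np,cv2
from scipy.spatial.transform import Rotation as R
from plant import r,capture,camera_info
def cam(n):
    c=camera_info(n);return c['K'],np.array(c['eye']),R.from_euler('xyz',c['orientation'],degrees=True).as_matrix()
def ray(n,u,v):
    K,e,M=cam(n);d=M@np.array([(u-K[0,2])/K[0,0],-(v-K[1,2])/K[1,1],-1.]);return e,d
def onz(n,u,v,z):
    e,d=ray(n,u,v);return e+d*(z-e[2])/d[2]
def proj(n,P):
    K,e,M=cam(n);q=M.T@(np.asarray(P)-e);return np.array([K[0,2]+K[0,0]*q[0]/-q[2],K[1,2]+K[1,1]*-q[1]/-q[2]])
def tri(obs):
    A=np.zeros((3,3));b=np.zeros(3)
    for n,u,v in obs:
        e,d=ray(n,u,v);d/=np.linalg.norm(d);Q=np.eye(3)-np.outer(d,d);A+=Q;b+=Q@e
    return np.linalg.solve(A,b)
E
python3 - <<'E'
from h import *
for n,(x0,y0,x1,y1) in dict(scene=(255,150,395,285),side=(245,145,385,260)).items():
    p=cv2.imread(f"pics/{n}0.png")
    c=cv2.resize(p[y0:y1,x0:x1],None,fx=5,fy=5,interpolation=cv2.INTER_CUBIC)[:600]
    if n=="scene": c=cv2.resize(p[y0:y0+120,x0:x1],None,fx=5,fy=5,interpolation=cv2.INTER_CUBIC)
    cv2.imwrite(f"pics/{n}0c.png",c)
    hsv=cv2.cvtColor(p,cv2.COLOR_BGR2HSV)
    m=((hsv[...,2]>120)&(hsv[...,1]<60)).astype(np.uint8)
    mm=np.zeros_like(m);mm[y0:y1,x0:x1]=m[y0:y1,x0:x1]
    cs,_=cv2.findContours(mm,cv2.RETR_EXTERNAL,cv2.CHAIN_APPROX_NONE)
    k=max(cs,key=cv2.contourArea);print(n,cv2.contourArea(k),cv2.approxPolyDP(cv2.convexHull(k),3,True).reshape(-1,2).tolist())
E
```

```text
scene 6295.0 [[339, 164], [364, 201], [357, 275], [269, 266], [290, 194]]
side 4681.5 [[325, 157], [365, 203], [336, 249], [275, 229], [259, 216], [290, 175]]
```

View pics/scene0c.png

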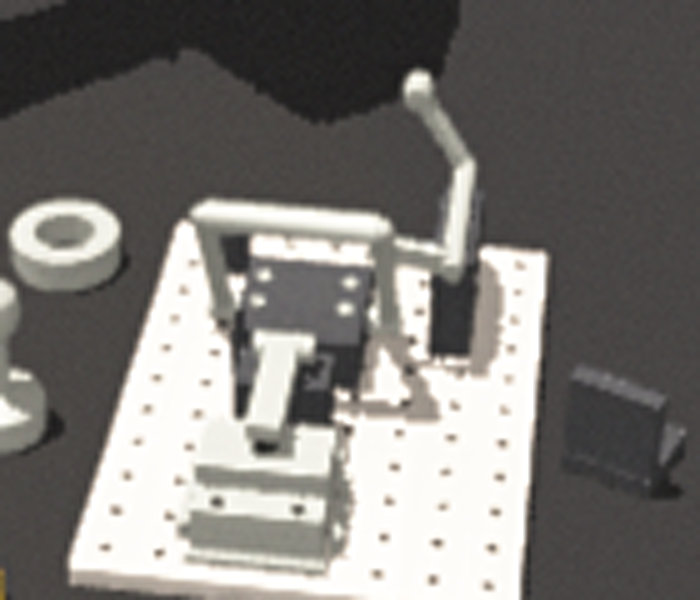

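View pics/side0c.png

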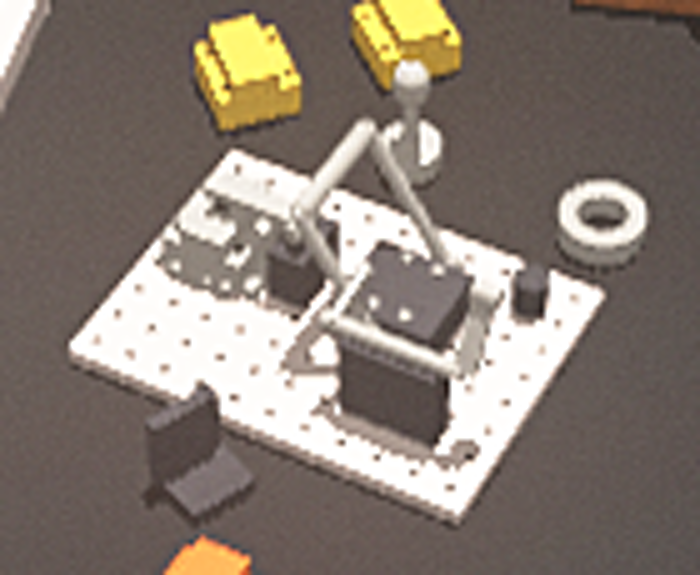

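Run:
```python
from h import *
from scipy.optimize import least_squares
F=np.array([[-120,-90],[-120,130],[180,130],[180,-90]])/1e3
obs=dict(scene=[(292,194.4),(364.4,200),(359,269.8),(269,264.4)],side=[(366,203),(336.6,248.6),(259,215),(291.4,175)])
A=[]
for n in obs:
    P=np.array([onz(n,u,v,.014) for u,v in obs[n]])[:,:2];print(n,P.round(4).tolist(),[round(float(np.linalg.norm(P[i]-P[i-1])),3) for i in range(4)])
    A.append(P)
def fit(Q):
    f=lambda x:((F@np.array([[np.cos(x[2]),np.sin(x[2])],[-np.sin(x[2]),np.cos(x[2])]])+x[:2]-Q)).ravel()
    s=least_squares(f,[.6,0,0]);return s.x,np.abs(s.fun).max()
for Q in(A[0],A[1],(A[0]+A[1])/2):
    x,e=fit(Q);print(x,np.degrees(x[2]),e)
def W(p):return np.r_[R.from_euler('z',x[2]).as_matrix()[:2,:2]@np.array(p[:2])+x[:2],p[2]]
import math
pts=dict(bar=(-.02+.12*math.sin(.55),0,.03+.12*math.cos(.55)),tip0=(-.0955,.08-.055*math.sin(.7),.085+.055*math.cos(.7)),tip1=(-.0955,.08+.055*math.sin(.7),.127),shaft=(-.0955,.08,.085),axle=(-.02,0,.03),barend=(-.02-.12*math.sin(.35),0,.03+.12*math.cos(.35)))
for k,v in pts.items():
    w=W(v);print(k,w.round(4),'sc',proj('scene',w).round(1),'si',proj('side',w).round(1))
# measured tip: scene crop(418,90) side crop (487,293)
print('tip tri',tri([('scene',255+418/5,150+90/5),('side',245+487/5,145+293/5)]))
```

```text
scene [[0.4511, -0.0424], [0.5097, 0.1649], [0.7911, 0.0808], [0.7407, -0.1313]] [0.303, 0.215, 0.294, 0.218]
side [[0.4454, -0.0447], [0.5091, 0.1714], [0.7926, 0.0828], [0.7319, -0.1288]] [0.299, 0.225, 0.297, 0.22]
[ 0.58879385  0.00708261 -0.2803107 ] -16.060620044196146 0.006640658270906319
[ 0.58528406  0.00957215 -0.29003028] -16.61751099444744 0.0029011140687166537
[ 0.58703832  0.00832798 -0.28519178] -16.340285316382328 0.004514278639362823
bar [ 0.628  -0.0037  0.1323] sc [314.3 194. ] si [311.4 179.3]
tip0 [0.5079 0.078  0.1271] sc [336.7 168.9] si [343.1 203.6]
tip1 [0.5279 0.146  0.127 ] sc [362.3 170.9] si [332.8 218.5]
shaft [0.5179 0.112  0.085 ] sc [348.7 182.6] si [337.7 219.8]
axle [0.5678 0.014  0.03  ] sc [316.9 211.7] si [328.1 206.9]
barend [0.5284 0.0255 0.1427] sc [319.4 169.2] si [339.7 187.6]
tip tri [0.50955813 0.08248501 0.13087743]
```

Both views agree to about 3 mm: the fixture origin is near (0.587, 0.009) with yaw −16.4°. The part_center candidates in the scene view are:
- the steel block in the nest at (308,247)
- yellow blocks at (209,240) and (237,267)
- an orange block at (418,226)

The steel one under the clamp finger is the part. I saw it in the enlarged crop, and it stays untouched. The catch and handle exist only on the fixture. Now I'll work out the moves.

```bash
cat >> h.py <<'E'
FX=np.array([.587,.0095,-.286])
def W(p):
    return np.r_[R.from_euler('z',FX[2]).as_matrix()[:2,:2]@np.array(p[:2])+FX[:2],p[2]]
def Fx(w):
    return np.r_[R.from_euler('z',-FX[2]).as_matrix()[:2,:2]@(np.array(w[:2])-FX[:2]),w[2]]
YT=90+np.degrees(FX[2])
def go(p,yaw=None):
    s=r.get_state();T=R.from_euler('xyz',s['eef_rot'],degrees=True).as_matrix()
    d=T.T@(W(p)-s['tcp_pos']);yaw=YT if yaw is None else yaw
    print('t',s['time_s'],'fix',Fx(s['tcp_pos']).round(4),'F',s['contact_force'].round(1),'delta',d.round(4),'turn',round(float(np.radians(s['eef_rot'][2]-yaw)),3),'target',W(p).round(4))
E
python3 -c "
from h import *
go((-.0955,0,.219))"
```

```text
t 0.15 fix [-0.2063 -0.7489  0.2186] F [-0.   0.9  0.1] delta [4.875e-01 2.000e-04 5.792e-01] turn -1.018 target [0.4954 0.0364 0.219 ]
```

apply_moves(
  deltas=[
    {"tx": 0.03,"tz": 0.036,"turn": -0.1,"gripper": 0.0},
    {"tx": 0.06,"tz": 0.072,"turn": -0.2,"gripper": 0.0},
    {"tx": 0.09,"tz": 0.107,"turn": -0.3,"gripper": 0.0},
    {"tx": 0.12,"tz": 0.143,"turn": -0.4,"gripper": 0.0},
    {"tx": 0.15,"tz": 0.178,"turn": -0.5,"gripper": 0.0},
  ],
  newtons=20,
)

```text
invalid input at $.deltas[0]: expected keys tx, ty, tz, turn, gripper
```

```bash
python3 -c "
from h import *
go((-.0955,0,.219))"
```

```text
t 0.15 fix [-0.2063 -0.7489  0.2186] F [-0.   0.9  0.1] delta [4.875e-01 2.000e-04 5.792e-01] turn -1.018 target [0.4954 0.0364 0.219 ]
```

apply_moves(
  deltas=[
    {"tx": 0.03,"ty": 0,"tz": 0.036,"turn": -0.1,"gripper": 0.0},
    {"tx": 0.06,"ty": 0,"tz": 0.072,"turn": -0.2,"gripper": 0.0},
    {"tx": 0.09,"ty": 0,"tz": 0.107,"turn": -0.3,"gripper": 0.0},
    {"tx": 0.12,"ty": 0,"tz": 0.143,"turn": -0.4,"gripper": 0.0},
    {"tx": 0.15,"ty": 0,"tz": 0.178,"turn": -0.5,"gripper": 0.0},
  ],
  newtons=20,
)

```text
time_s: 0.65
tcp_pos: [0.2759, -0.438, 0.219]
eef_rot: [-90.0, -0.0, 44.2]
contact_force: [1.3, -0.4, 0.9]
gripper_width: 0.0533
```

```bash
python3 -c "
from h import *
go((-.0955,0,.219))"
```

```text
t 0.65 fix [-0.1722 -0.5171  0.219 ] F [ 1.3 -0.4  0.9] delta [4.880e-01 1.000e-04 1.876e-01] turn -0.514 target [0.4954 0.0364 0.219 ]
```

apply_moves(
  deltas=[
    {"tx": 0.043,"ty": 0,"tz": 0.017,"turn": -0.1,"gripper": 0.0},
    {"tx": 0.086,"ty": 0,"tz": 0.033,"turn": -0.2,"gripper": 0.0},
    {"tx": 0.129,"ty": 0,"tz": 0.05,"turn": -0.3,"gripper": 0.0},
    {"tx": 0.172,"ty": 0,"tz": 0.066,"turn": -0.4,"gripper": 0.0},
    {"tx": 0.215,"ty": 0,"tz": 0.083,"turn": -0.51,"gripper": 0.0},
  ],
)

```text
time_s: 1.15
tcp_pos: [0.3733, -0.2292, 0.2194]
eef_rot: [-90.0, -0.0, 73.4]
contact_force: [1.1, 0.6, 0.3]
gripper_width: 0.0132
```

```bash
python3 -c "
from h import *
go((-.0955,0,.219))"
```

```text
t 1.15 fix [-0.1377 -0.2893  0.2194] F [1.1 0.6 0.3] delta [ 0.2894  0.0005 -0.0411] turn -0.004 target [0.4954 0.0364 0.219 ]
```

apply_moves(
  deltas=[
    {"tx": 0.045,"ty": 0,"tz": -0.008,"turn": 0,"gripper": 0.0},
    {"tx": 0.09,"ty": 0,"tz": -0.016,"turn": 0,"gripper": 0.0},
    {"tx": 0.135,"ty": 0,"tz": -0.024,"turn": 0,"gripper": 0.0},
    {"tx": 0.18,"ty": 0,"tz": -0.032,"turn": 0,"gripper": 0.0},
    {"tx": 0.225,"ty": 0,"tz": -0.041,"turn": 0,"gripper": 0.0},
  ],
)

```text
time_s: 1.65
tcp_pos: [0.4777, -0.0255, 0.2195]
eef_rot: [-90.0, -0.0, 73.2]
contact_force: [1.8, -1.2, 1.0]
gripper_width: 0.0008
```

apply_moves(
  deltas=[
    {"tx": 0.03,"ty": 0.01,"tz": 0,"turn": 0,"gripper": 0.0},
    {"tx": 0.055,"ty": 0.03,"tz": 0,"turn": 0,"gripper": 0.0},
    {"tx": 0.064,"ty": 0.06,"tz": 0,"turn": 0,"gripper": 0.0},
    {"tx": 0.064,"ty": 0.09,"tz": 0,"turn": 0,"gripper": 0.0},
    {"tx": 0.064,"ty": 0.09,"tz": 0,"turn": 0,"gripper": 0.0},
  ],
)

```text
time_s: 2.15
tcp_pos: [0.4931, 0.0333, 0.1256]
eef_rot: [-89.7, 0.2, 73.2]
contact_force: [0.0, -1.3, -0.0]
gripper_width: 0.0005
```

Run:
```python
from h import *
go((-.0955,.095,.129))
for n,(x0,y0,x1,y1) in dict(scene=(255,130,395,250),side=(265,125,405,245)).items():
    p,_=capture(n);c=cv2.resize(p[y0:y1,x0:x1,::-1],None,fx=5,fy=5,interpolation=cv2.INTER_CUBIC);cv2.imwrite(f"pics/{n}1c.png",c)
```

```text
t 2.15 fix [-0.0968 -0.0037  0.1256] F [ 0.  -1.3 -0. ] delta [ 0.0987 -0.0038 -0.0005] turn -0.008 target [0.5222 0.1276 0.129 ]
```

View pics/scene1c.png

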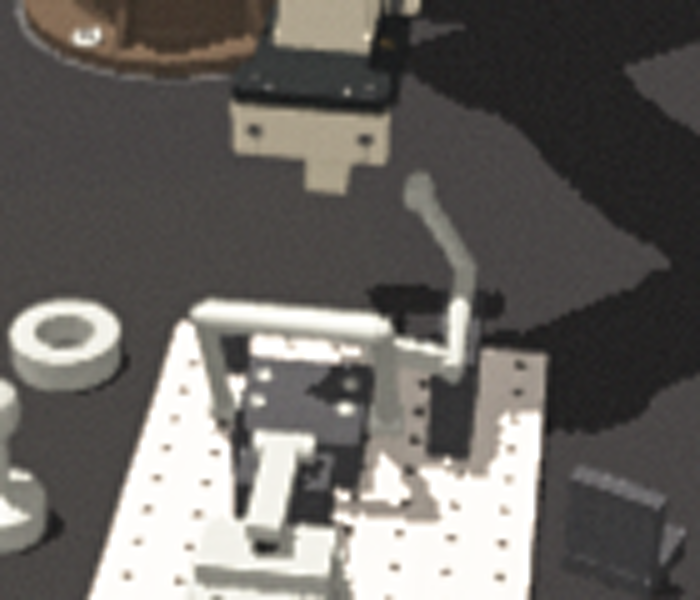

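View pics/side1c.png

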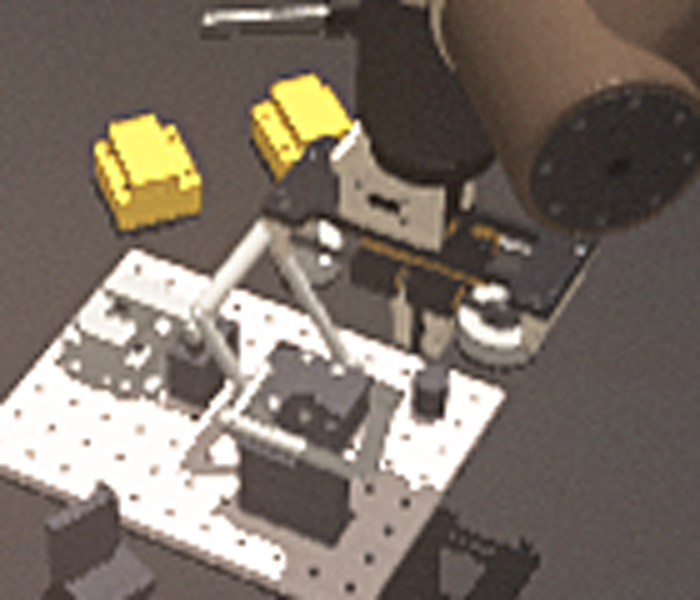

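The closed fingers sit at scene crop (327,190), to the right of the paddle tip at (418,190), at the right height and clear of the bar. Now I'll push left.

apply_moves(
  deltas=[
    {"tx": 0.015,"ty": -0.003,"tz": 0,"turn": -0.008,"gripper": 0.0},
    {"tx": 0.028,"ty": -0.003,"tz": 0,"turn": -0.008,"gripper": 0.0},
    {"tx": 0.04,"ty": -0.003,"tz": 0,"turn": -0.008,"gripper": 0.0},
    {"tx": 0.052,"ty": -0.003,"tz": 0,"turn": -0.008,"gripper": 0.0},
    {"tx": 0.064,"ty": -0.003,"tz": 0,"turn": -0.008,"gripper": 0.0},
  ],
)

```text
time_s: 2.75
tcp_pos: [0.5149, 0.0962, 0.1326]
eef_rot: [-90.0, -0.0, 73.6]
contact_force: [-0.3, -0.4, -0.0]
gripper_width: 0.0001
```

Run:
```python
from h import *
go((-.0955,.09,.129))
```

```text
t 2.75 fix [-0.0937  0.0629  0.1326] F [-0.3 -0.4 -0. ] delta [0.0271 0.0036 0.0018] turn 0.0 target [0.5208 0.1228 0.129 ]
```

apply_moves(
  deltas=[
    {"tx": 0.01,"ty": 0.003,"tz": 0,"turn": 0,"gripper": 0.0},
    {"tx": 0.017,"ty": 0.004,"tz": 0,"turn": 0,"gripper": 0.0},
    {"tx": 0.022,"ty": 0.004,"tz": 0,"turn": 0,"gripper": 0.0},
    {"tx": 0.025,"ty": 0.004,"tz": 0,"turn": 0,"gripper": 0.0},
  ],
)

```text
time_s: 3.15
tcp_pos: [0.5215, 0.1194, 0.1281]
eef_rot: [-90.0, 0.0, 73.6]
contact_force: [0.3, 0.0, -0.0]
gripper_width: 0.0003
```

Run:
```python
from h import *
go((-.0955,.09,.129))
for n,(x0,y0,x1,y1) in dict(scene=(255,130,395,250),side=(265,125,405,245)).items():
    p,_=capture(n);c=cv2.resize(p[y0:y1,x0:x1,::-1],None,fx=5,fy=5,interpolation=cv2.INTER_CUBIC);cv2.imwrite(f"pics/{n}2c.png",c)
```

```text
t 3.15 fix [-0.0938  0.0869  0.1281] F [ 0.3  0.  -0. ] delta [ 0.0031 -0.0009  0.0017] turn 0.0 target [0.5208 0.1228 0.129 ]
```

View pics/scene2c.png

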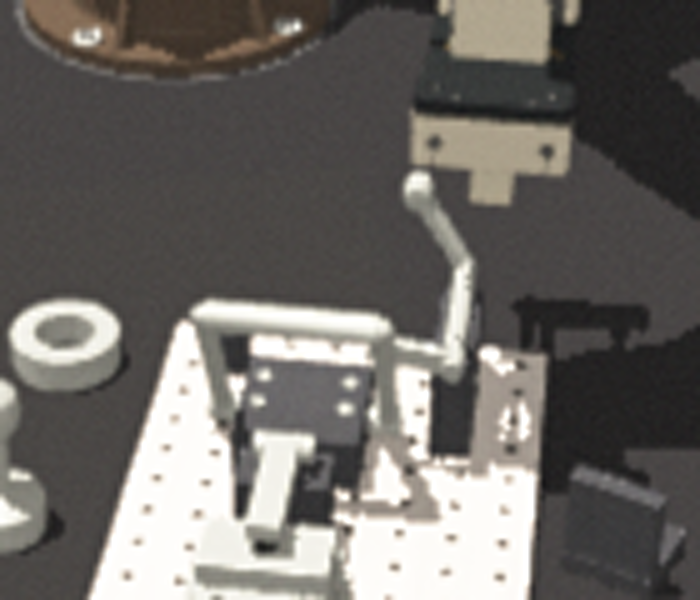

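View pics/side2c.png

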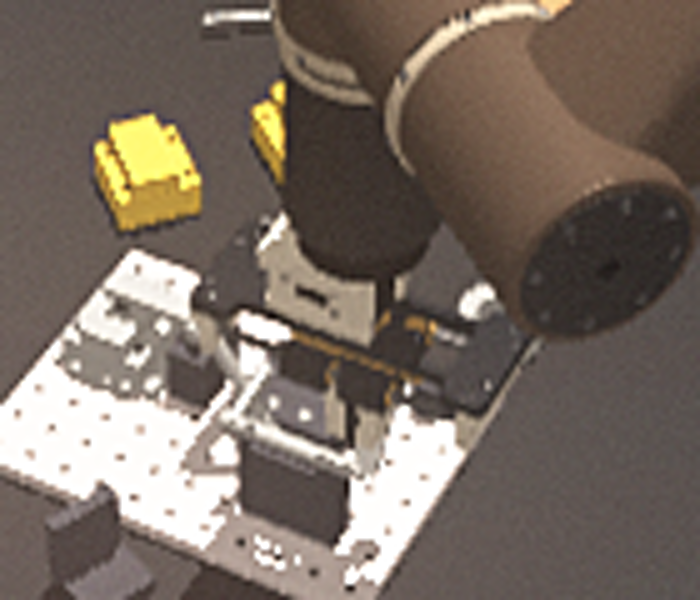

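The fingers passed the paddle without moving it: the tip is still at crop (418,188), with the finger now at (492,195). I'll check the geometry by projecting the fingertip.

Run:
```python
from h import *
s=r.get_state();p=s['tcp_pos'].copy();p[2]-=.017
for n,o in(('scene',(255,130)),('side',(265,125))):
    print(n,'fingertip',(proj(n,p)-o)*5,'tip',(proj(n,W((-.0955,.08-.055*np.sin(.7),.127)))-o)*5, 'tip flipped',(proj(n,W((-.0955,.08+.055*np.sin(.7),.127)))-o)*5)
d0=np.load('scene0.npy');d1=capture('scene')[1]
K,e,M=cam('scene')
for nm,d,u,v in(('roll',d0,338,168),('roll',d0,339,167),('finger',d1,255+490/5,130+190/5),('finger',d1,353,170)):
    u,v=int(u),int(v);z=d[v,u];q=M@np.array([(u-K[0,2])/K[0,0]*z,-(v-K[1,2])/K[1,1]*z,-z])+e;print(nm,z,q,Fx(q))
```

```text
scene fingertip [485.03177334 226.30967858] tip [410.89387819 194.49113684] tip flipped [538.66053023 204.40525163]
side fingertip [356.66515061 454.2317968 ] tip [389.89539804 394.25101373] tip flipped [338.67092044 469.01122452]
roll 1.2338223 [0.51893568 0.07894636 0.13652222] [-0.08489155  0.04742335  0.13652222]
roll 1.2351295 [0.51677598 0.08211477 0.13817186] [-0.08785738  0.04985377  0.13817186]
finger 1.2196311 [0.53757704 0.11638503 0.14461484] [-0.07756948  0.08860031  0.14461484]
finger 1.2233859 [0.53747148 0.11679034 0.13816454] [-0.0777851   0.08895937  0.13816454]
```

Run:
```python
from h import *
p,d=capture('scene');x0,y0,x1,y1=325,140,385,190
c1=cv2.resize(p[y0:y1,x0:x1,::-1],None,fx=8,fy=8,interpolation=cv2.INTER_NEAREST)
K,e,M=cam('scene')
for v in range(160,176,2):
    row=[]
    for u in (338,352,354):
        z=d[v,u];q=M@np.array([(u-K[0,2])/K[0,0]*z,-(v-K[1,2])/K[1,1]*z,-z])+e;row.append(Fx(q).round(3).tolist())
    print(v,row)
p,d=capture('side');x0,y0,x1,y1=315,185,360,235
c2=cv2.resize(p[y0:y1,x0:x1,::-1],(360,400),interpolation=cv2.INTER_NEAREST)
cv2.imwrite('pics/z3.png',cv2.resize(np.hstack([c1,c2]),(800,381)))
p,d=capture('wrist');cv2.imwrite('pics/w3.png',p[:,:,::-1])
```

```text
160 [[-0.005, 0.052, 0.208], [-0.008, 0.087, 0.21], [-0.006, 0.092, 0.211]]
162 [[-0.003, 0.052, 0.204], [-0.006, 0.087, 0.205], [-0.007, 0.092, 0.205]]
164 [[-0.339, 0.03, -0.002], [-0.076, 0.085, 0.158], [-0.082, 0.09, 0.155]]
166 [[-0.093, 0.047, 0.138], [-0.076, 0.086, 0.152], [-0.079, 0.091, 0.15]]
168 [[-0.081, 0.048, 0.139], [-0.077, 0.086, 0.145], [-0.079, 0.091, 0.144]]
170 [[-0.084, 0.048, 0.131], [-0.08, 0.086, 0.137], [-0.08, 0.092, 0.137]]
172 [[-0.085, 0.048, 0.124], [-0.292, 0.081, -0.0], [-0.288, 0.087, 0.003]]
174 [[-0.276, 0.036, -0.002], [-0.276, 0.081, 0.002], [-0.282, 0.088, -0.001]]
```

View pics/z3.png

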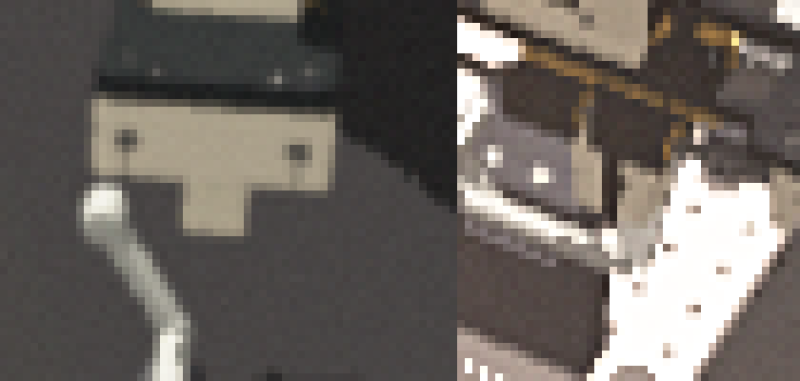

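View pics/w3.png

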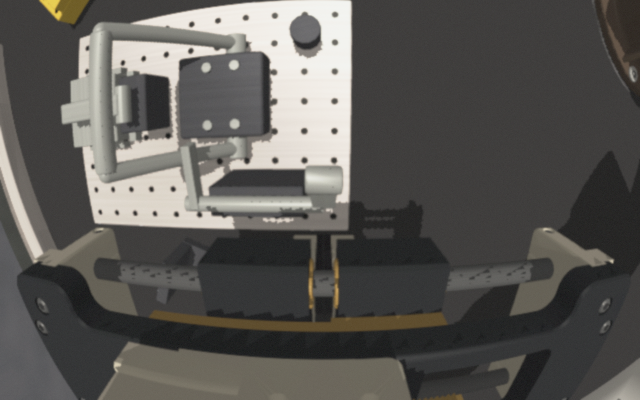

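```bash
cat >> h.py <<'E'
def wproj(P,tcp,rot):
    c=camera_info('wrist');K=c['K'];T=c['tool_from_camera'];Rt=R.from_euler('xyz',rot,degrees=True).as_matrix()
    t=Rt.T@(np.asarray(P)-tcp);q=T[:3,:3].T@(t-T[:3,3]);q=np.array([q[0],-q[1],-q[2]])
    th=np.arctan2(np.hypot(q[0],q[1]),q[2]);ph=np.arctan2(q[1],q[0]);return np.array([K[0,2]+K[0,0]*th*np.cos(ph),K[1,2]+K[1,1]*th*np.sin(ph)])
E
python3 - <<'E'
from h import *
from scipy.optimize import least_squares
s=r.get_state();print(s['tcp_pos'],s['eef_rot'],s['joints'],s['joint_torque'])
ob=[((.0427,-.046,.1323),(100,30)),((.0427,.046,.1323),(105,176)),((-.0955,.0446,.127),(323,180)),((.18,.13,.014),(93,222)),((-.12,.13,.014),(350,228))]
for o in(0,.022):
    print(o);[print(f,u,wproj(W(f),s['tcp_pos']+[0,0,o],s['eef_rot']).round(1)) for f,u in ob]
sol=least_squares(lambda x:np.ravel([wproj(W(f),s['tcp_pos']+x[:3],s['eef_rot']+np.array([0,0,x[3]]))-u for f,u in ob]),np.zeros(4));print(sol.x,sol.fun.round(1))
for y in(-.047+.002,0,.017):
  for z in (-.01,.01):
    Rt=R.from_euler('xyz',s['eef_rot'],degrees=True).as_matrix();print(y,z,wproj(s['tcp_pos']+Rt@[0,y,z],s['tcp_pos'],s['eef_rot']).round(1))
E
```

```text
[0.52145775 0.11875038 0.12834585] [-9.00025705e+01 -5.06011431e-03  7.35934882e+01] [ 3.38443612e+01  1.19863020e+01 -2.41811792e+01 -1.55994387e-03
 -5.38269846e+01 -5.02499524e+01] [ 8.77300766e-02 -4.21164787e+01  2.51472670e+01  6.00408107e+00
 -3.50739586e-02  3.85233498e-04]
0
(0.0427, -0.046, 0.1323) (100, 30) [102.6  37.6]
(0.0427, 0.046, 0.1323) (105, 176) [110.2 181.4]
(-0.0955, 0.0446, 0.127) (323, 180) [327.9 173.2]
(0.18, 0.13, 0.014) (93, 222) [ 96.5 228.2]
(-0.12, 0.13, 0.014) (350, 228) [350.8 234.6]
0.022
(0.0427, -0.046, 0.1323) (100, 30) [122.   42.3]
(0.0427, 0.046, 0.1323) (105, 176) [128.4 173.8]
(-0.0955, 0.0446, 0.127) (323, 180) [327.4 165.8]
(0.18, 0.13, 0.014) (93, 222) [106.6 221.8]
(-0.12, 0.13, 0.014) (350, 228) [349.1 226.3]
[-2.79496562e-03  9.76790433e-04 -2.26352193e-03  1.46042810e+00] [ 1.3  1.4  0.2  0.7  1.4 -6.2 -1.1  1.1 -3.1  7.9]
-0.045 -0.01 [303.  285.1]
-0.045 0.01 [346.9 285.1]
0 -0.01 [307.5 243.7]
0 0.01 [341.6 243.7]
0.017 -0.01 [308.8 232.4]
0.017 0.01 [340.2 232.4]
```

The pictures disagree with the stated fingertip length. By scene depth the finger bottom is near z 0.134 at TCP 0.128, where I expected 0.111, so it slid over the roll. The wrist camera confirms the TCP pose itself. I'll go back over the top, lower, and measure again.

apply_moves(
  deltas=[
    {"tx": 0,"ty": -0.02,"tz": 0,"turn": 0,"gripper": 0.0},
    {"tx": -0.03,"ty": -0.03,"tz": 0,"turn": 0,"gripper": 0.0},
    {"tx": -0.07,"ty": -0.03,"tz": 0,"turn": 0,"gripper": 0.0},
    {"tx": -0.095,"ty": -0.02,"tz": 0,"turn": 0,"gripper": 0.0},
    {"tx": -0.095,"ty": 0.005,"tz": 0,"turn": 0,"gripper": 0.0},
  ],
)

```text
time_s: 3.95
tcp_pos: [0.495, 0.0259, 0.1251]
eef_rot: [-90.2, -0.2, 73.5]
contact_force: [1.0, 0.8, -0.7]
gripper_width: 0.0004
```

apply_moves(
  deltas=[
    {"tx": 0,"ty": 0.017,"tz": 0,"turn": 0,"gripper": 0.0},
    {"tx": 0,"ty": 0.017,"tz": 0,"turn": 0,"gripper": 0.0},
  ],
)

```text
time_s: 4.15
tcp_pos: [0.4931, 0.0268, 0.1045]
eef_rot: [-89.8, 0.1, 73.5]
contact_force: [-0.2, -0.0, 0.5]
gripper_width: 0.0005
```

Run:
```python
from h import *
go((-.0955,.0,.106))
s=r.get_state();t=s['tcp_pos']-[0,0,.017]
p,d=capture('scene');x0,y0=300,130
c1=cv2.resize(p[y0:y0+70,x0:x0+80,::-1],None,fx=6,fy=6,interpolation=cv2.INTER_NEAREST)
print('tip pred',(proj('scene',t)-[x0,y0])*6)
K,e,M=cam('scene')
for v in range(160,184,2):
    row=[]
    for u in (320,322,338):
        z=d[v,u];q=M@np.array([(u-K[0,2])/K[0,0]*z,-(v-K[1,2])/K[1,1]*z,-z])+e;row.append(Fx(q).round(3).tolist())
    print(v,row)
p,d=capture('side');x0,y0=305,155
c2=cv2.resize(p[y0:y0+70,x0:x0+53,::-1],None,fx=6,fy=6,interpolation=cv2.INTER_NEAREST)
print('tip pred',(proj('side',t)-[x0,y0])*6+[480,0])
cv2.imwrite('pics/z4.png',np.hstack([c1,c2]))
```

```text
t 4.15 fix [-0.095  -0.0099  0.1045] F [-0.2 -0.   0.5] delta [ 0.0099 -0.0015  0.0005] turn -0.001 target [0.4954 0.0364 0.106 ]
tip pred [105.03537729 296.50397701]
160 [[0.0, 0.007, 0.207], [-0.003, 0.012, 0.206], [-0.366, 0.028, -0.002]]
162 [[0.003, 0.007, 0.203], [0.001, 0.012, 0.202], [-0.35, 0.029, 0.0]]
164 [[-0.003, 0.007, 0.194], [-0.008, 0.011, 0.191], [-0.338, 0.03, -0.001]]
166 [[-0.008, 0.006, 0.185], [-0.006, 0.012, 0.186], [-0.093, 0.047, 0.138]]
168 [[-0.008, 0.006, 0.179], [-0.006, 0.012, 0.18], [-0.08, 0.048, 0.139]]
170 [[-0.08, -0.002, 0.129], [-0.098, 0.002, 0.118], [-0.083, 0.048, 0.131]]
172 [[-0.078, -0.001, 0.124], [-0.273, -0.016, 0.003], [-0.083, 0.048, 0.125]]
174 [[-0.079, -0.001, 0.116], [-0.273, -0.016, -0.005], [-0.271, 0.036, 0.001]]
176 [[-0.254, -0.021, -0.001], [-0.255, -0.014, -0.001], [-0.261, 0.037, -0.0]]
178 [[-0.238, -0.019, 0.001], [-0.245, -0.013, -0.003], [-0.248, 0.038, 0.001]]
180 [[-0.231, -0.018, -0.001], [-0.231, -0.011, -0.001], [-0.237, 0.039, -0.0]]
182 [[-0.219, -0.016, -0.002], [-0.217, -0.01, 0.001], [-0.222, 0.041, 0.002]]
tip pred [749.17024858 277.41408067]
```

View pics/z4.png

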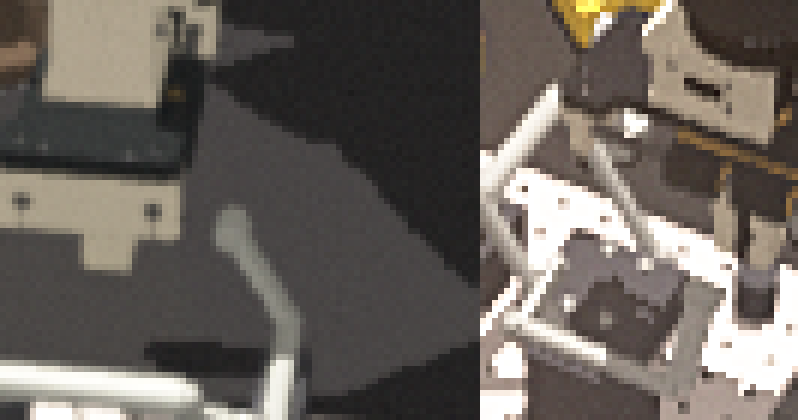

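The scene view shows the finger stem bottom at crop (108,270), z ≈ 0.112, for TCP 0.1045. The side view shows the same offset, so the real tips are about 7 mm above the reported TCP. The finger bases are wide plates of about 73 mm with a slot between them. I'll turn 90° so a flat finger back does the pushing, and lower a little.

apply_moves(
  deltas=[
    {"tx": 0,"ty": 0,"tz": 0,"turn": -0.14,"gripper": 0.0},
    {"tx": 0,"ty": 0,"tz": 0,"turn": -0.28,"gripper": 0.0},
    {"tx": 0,"ty": 0,"tz": 0,"turn": -0.42,"gripper": 0.0},
    {"tx": 0,"ty": 0,"tz": 0,"turn": -0.56,"gripper": 0.0},
    {"tx": 0,"ty": 0,"tz": 0,"turn": -0.7,"gripper": 0.0},
  ],
)

```text
time_s: 4.75
tcp_pos: [0.4956, 0.0284, 0.1077]
eef_rot: [-90.1, 0.0, 114.1]
contact_force: [-0.2, -0.2, 0.3]
gripper_width: 0.0005
```

apply_moves(
  deltas=[
    {"tx": 0,"ty": 0,"tz": 0,"turn": -0.14,"gripper": 0.0},
    {"tx": 0,"ty": 0,"tz": 0,"turn": -0.28,"gripper": 0.0},
    {"tx": 0,"ty": 0,"tz": 0,"turn": -0.42,"gripper": 0.0},
    {"tx": 0,"ty": 0,"tz": 0,"turn": -0.56,"gripper": 0.0},
    {"tx": 0,"ty": 0,"tz": 0,"turn": -0.7,"gripper": 0.0},
  ],
)

```text
time_s: 5.25
tcp_pos: [0.4956, 0.0284, 0.1077]
eef_rot: [-90.1, 0.1, 154.2]
contact_force: [-0.5, 0.2, 0.5]
gripper_width: 0.0006
```

apply_moves(
  deltas=[
    {"tx": 0,"ty": 0,"tz": 0,"turn": -0.14,"gripper": 0.0},
    {"tx": 0,"ty": 0.006,"tz": 0,"turn": -0.17,"gripper": 0.0},
    {"tx": 0,"ty": 0.006,"tz": 0,"turn": -0.17,"gripper": 0.0},
  ],
)

```text
time_s: 5.55
tcp_pos: [0.4951, 0.0282, 0.101]
eef_rot: [-90.0, 0.0, 163.6]
contact_force: [0.9, -0.2, 0.0]
gripper_width: 0.0005
```

Run:
```python
from h import *
go((-.0955,.0,.1),YT+90)
p,d=capture('scene');x0,y0=300,130
c1=cv2.resize(p[y0:y0+70,x0:x0+80,::-1],None,fx=6,fy=6,interpolation=cv2.INTER_NEAREST)
p,d=capture('side');x0,y0=305,155
c2=cv2.resize(p[y0:y0+70,x0:x0+53,::-1],None,fx=6,fy=6,interpolation=cv2.INTER_NEAREST)
cv2.imwrite('pics/z5.png',np.hstack([c1,c2]))
```

```text
t 5.55 fix [-0.0934 -0.008   0.101 ] F [ 0.9 -0.2  0. ] delta [ 0.0021  0.001  -0.008 ] turn -0.0 target [0.4954 0.0364 0.1   ]
```

View pics/z5.png

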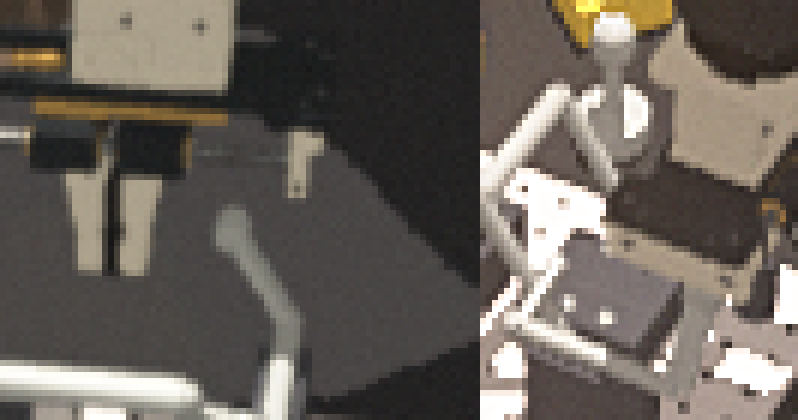

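The fingers are now side-on at crop (78–155, 273), tip z about 0.108, facing the roll at (232,225). The body's end plate sits well above at z ≈ 0.17. I'll push left with tz negative.

apply_moves(
  deltas=[
    {"tx": 0,"ty": 0,"tz": -0.017,"turn": 0,"gripper": 0.0},
    {"tx": 0,"ty": 0,"tz": -0.032,"turn": 0,"gripper": 0.0},
    {"tx": 0,"ty": 0,"tz": -0.045,"turn": 0,"gripper": 0.0},
    {"tx": 0,"ty": 0,"tz": -0.058,"turn": 0,"gripper": 0.0},
    {"tx": 0,"ty": 0,"tz": -0.07,"turn": 0,"gripper": 0.0},
  ],
)

```text
time_s: 6.15
tcp_pos: [0.515, 0.0965, 0.1002]
eef_rot: [-90.0, 0.0, 163.6]
contact_force: [-0.1, -1.1, -0.7]
gripper_width: 0.0004
```

Run:
```python
from h import *
go((-.0955,.08,.1),YT+90)
p,d=capture('scene');x0,y0=310,130
c1=cv2.resize(p[y0:y0+70,x0:x0+80,::-1],None,fx=6,fy=6,interpolation=cv2.INTER_NEAREST)
cv2.imwrite('pics/z6.png',c1)
```

```text
t 6.15 fix [-0.0936  0.0631  0.1002] F [-0.1 -1.1 -0.7] delta [ 0.0019  0.0002 -0.0169] turn -0.0 target [0.5179 0.1132 0.1   ]
```

View pics/z6.png

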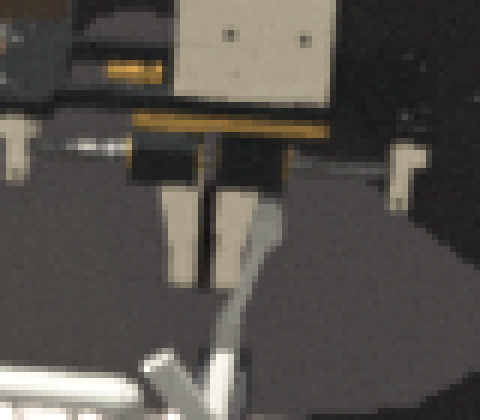

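The paddle is now past upright, with its roll at crop (268,220) and the blade lifting at (160,365). The flipped position should be near (323,240), so I'll keep going.

apply_moves(
  deltas=[
    {"tx": 0,"ty": 0,"tz": -0.01,"turn": 0,"gripper": 0.0},
    {"tx": 0,"ty": 0,"tz": -0.016,"turn": 0,"gripper": 0.0},
    {"tx": 0,"ty": 0,"tz": -0.019,"turn": 0,"gripper": 0.0},
  ],
)

```text
time_s: 6.5
tcp_pos: [0.5185, 0.1107, 0.0998]
eef_rot: [-89.6, -0.1, 163.6]
contact_force: [1.1, -21.1, 3.2]
gripper_width: 0.0005
```

Run:
```python
from h import *
go((-.0955,.08,.1),YT+90)
p,d=capture('scene');x0,y0=310,130
c1=cv2.resize(p[y0:y0+70,x0:x0+80,::-1],None,fx=6,fy=6,interpolation=cv2.INTER_NEAREST)
cv2.imwrite('pics/z7.png',c1)
```

```text
t 6.5 fix [-0.0943  0.0778  0.0998] F [  1.1 -21.1   3.2] delta [ 0.0012 -0.0002 -0.0022] turn -0.0 target [0.5179 0.1132 0.1   ]
```

View pics/z7.png

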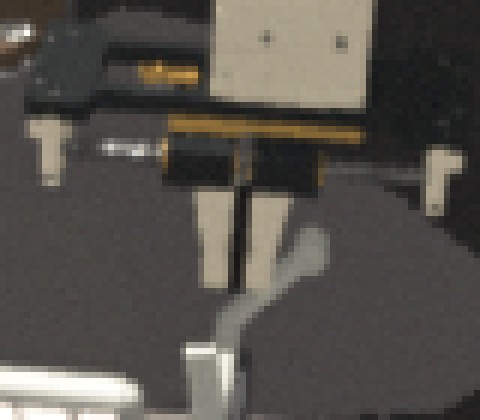

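The force rose to 21 N and the roll is at (315,245), where the stop is expected, so the catch is fully over. I'll back off, rise, turn back and go to the bar.

apply_moves(
  deltas=[
    {"tx": 0,"ty": 0,"tz": 0.02,"turn": 0,"gripper": 0.0},
    {"tx": 0,"ty": -0.03,"tz": 0.045,"turn": 0,"gripper": 0.0},
    {"tx": 0,"ty": -0.07,"tz": 0.07,"turn": 0,"gripper": 0.0},
    {"tx": 0,"ty": -0.085,"tz": 0.08,"turn": 0.1,"gripper": 0.0},
    {"tx": 0,"ty": -0.085,"tz": 0.08,"turn": 0.24,"gripper": 0.0},
  ],
)

```text
time_s: 7.05
tcp_pos: [0.4984, 0.0358, 0.1885]
eef_rot: [-90.3, 0.2, 149.5]
contact_force: [-0.2, 0.0, -0.5]
gripper_width: 0.0005
```

apply_moves(
  deltas=[
    {"tx": 0,"ty": 0,"tz": 0,"turn": 0.14,"gripper": 0.0876},
    {"tx": 0,"ty": 0,"tz": 0,"turn": 0.28,"gripper": 0.0876},
    {"tx": 0,"ty": 0,"tz": 0,"turn": 0.42,"gripper": 0.0876},
    {"tx": 0,"ty": 0,"tz": 0,"turn": 0.56,"gripper": 0.0876},
    {"tx": 0,"ty": 0,"tz": 0,"turn": 0.7,"gripper": 0.0876},
  ],
)

```text
time_s: 7.55
tcp_pos: [0.4973, 0.0365, 0.1854]
eef_rot: [-90.1, -0.1, 109.4]
contact_force: [0.3, 0.1, -0.0]
gripper_width: 0.0346
```

apply_moves(
  deltas=[
    {"tx": 0,"ty": 0,"tz": 0,"turn": 0.14,"gripper": 0.0876},
    {"tx": 0,"ty": 0,"tz": 0,"turn": 0.28,"gripper": 0.0876},
    {"tx": 0,"ty": 0,"tz": 0,"turn": 0.42,"gripper": 0.0876},
    {"tx": 0,"ty": 0,"tz": 0,"turn": 0.56,"gripper": 0.0876},
    {"tx": 0,"ty": 0,"tz": 0,"turn": 0.63,"gripper": 0.0876},
  ],
)

```text
time_s: 8.05
tcp_pos: [0.4973, 0.0365, 0.1854]
eef_rot: [-90.0, -0.1, 73.3]
contact_force: [0.6, -0.0, -0.4]
gripper_width: 0.075
```

Run:
```python
from h import *
go((.0427,0,.185))
p,d=capture('scene');x0,y0=270,130
c1=cv2.resize(p[y0:y0+100,x0:x0+120,::-1],None,fx=5,fy=5,interpolation=cv2.INTER_NEAREST)
cv2.imwrite('pics/z8.png',c1)
p,d=capture('wrist');cv2.imwrite('pics/w8.png',p[:,:,::-1])
```

```text
t 8.05 fix [-0.0937  0.0006  0.1854] F [ 0.6 -0.  -0.4] delta [ 0.0002  0.0004 -0.1364] turn -0.006 target [ 0.628  -0.0025  0.185 ]
```

View pics/z8.png

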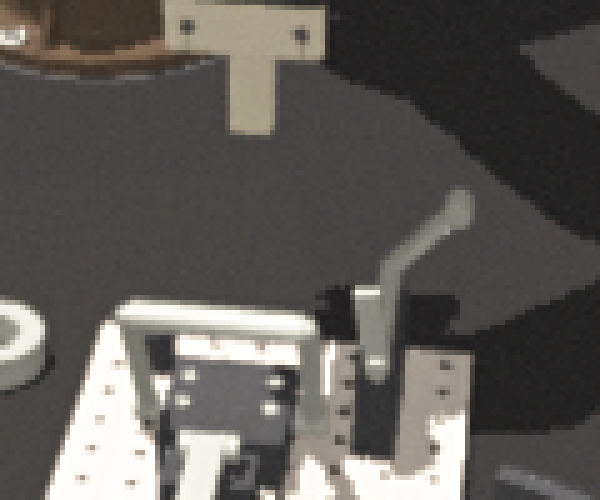

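View pics/w8.png

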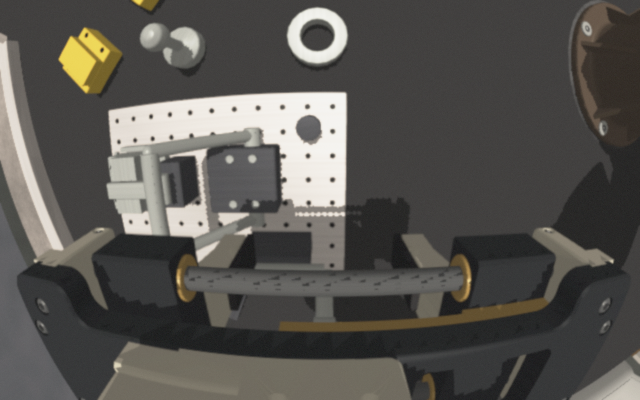

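The catch is flipped: roll at crop (460,208), blade standing upright at (370,330), and the handle at rest. Now I'll move above the bar.

apply_moves(
  deltas=[
    {"tx": 0,"ty": 0,"tz": -0.03,"turn": -0.006,"gripper": 0.0876},
    {"tx": 0,"ty": 0,"tz": -0.07,"turn": -0.006,"gripper": 0.0876},
    {"tx": 0,"ty": 0,"tz": -0.11,"turn": -0.006,"gripper": 0.0876},
    {"tx": 0,"ty": 0,"tz": -0.136,"turn": -0.006,"gripper": 0.0876},
    {"tx": 0,"ty": 0,"tz": -0.136,"turn": -0.006,"gripper": 0.0876},
  ],
)

```text
time_s: 8.65
tcp_pos: [0.6302, -0.0029, 0.184]
eef_rot: [-90.0, 0.0, 74.0]
contact_force: [-0.9, -0.9, -0.4]
gripper_width: 0.0873
```

Run:
```python
from h import *
go((.0427,0,.106))
s=r.get_state();tc=s['tcp_pos']
p,d=capture('scene');x0,y0=270,110
c1=cv2.resize(p[y0:y0+100,x0:x0+80,::-1],None,fx=5,fy=5,interpolation=cv2.INTER_NEAREST)
K,e,M=cam('scene');u=int(round(proj('scene',tc)[0]))
for v in range(140,186,3):
    row=[]
    for uu in(u-2,u+1):
        z=d[v,uu];q=M@np.array([(uu-K[0,2])/K[0,0]*z,-(v-K[1,2])/K[1,1]*z,-z])+e;row.append(Fx(q).round(3).tolist())
    print(v,row)
p,d=capture('side');x0,y0=275,110
c2=cv2.resize(p[y0:y0+100,x0:x0+80,::-1],None,fx=5,fy=5,interpolation=cv2.INTER_NEAREST)
cv2.imwrite('pics/z9.png',np.hstack([c1,c2]))
```

```text
t 8.65 fix [0.045  0.0003 0.184 ] F [-0.9 -0.9 -0.4] delta [-0.0002  0.078   0.0022] turn 0.007 target [ 0.628  -0.0025  0.106 ]
140 [[0.095, 0.001, 0.312], [0.096, 0.008, 0.313]]
143 [[0.094, 0.001, 0.304], [0.095, 0.008, 0.305]]
146 [[0.097, 0.002, 0.298], [0.095, 0.008, 0.298]]
149 [[0.114, 0.004, 0.3], [0.11, 0.01, 0.299]]
152 [[0.126, 0.005, 0.299], [0.124, 0.012, 0.299]]
155 [[0.971, 0.116, 0.775], [0.138, 0.014, 0.299]]
158 [[0.141, 0.008, 0.293], [0.971, 0.116, 0.775]]
161 [[0.139, 0.007, 0.285], [0.138, 0.014, 0.285]]
164 [[0.131, 0.006, 0.272], [0.133, 0.013, 0.274]]
167 [[0.136, 0.007, 0.267], [0.133, 0.013, 0.267]]
170 [[0.132, 0.007, 0.258], [0.132, 0.013, 0.258]]
173 [[0.111, 0.004, 0.237], [0.107, 0.01, 0.235]]
176 [[0.105, 0.003, 0.225], [0.109, 0.011, 0.228]]
179 [[0.108, 0.004, 0.218], [0.108, 0.011, 0.219]]
182 [[0.105, 0.003, 0.208], [0.103, 0.01, 0.208]]
185 [[0.104, 0.003, 0.199], [0.103, 0.01, 0.199]]
```

View pics/z9.png

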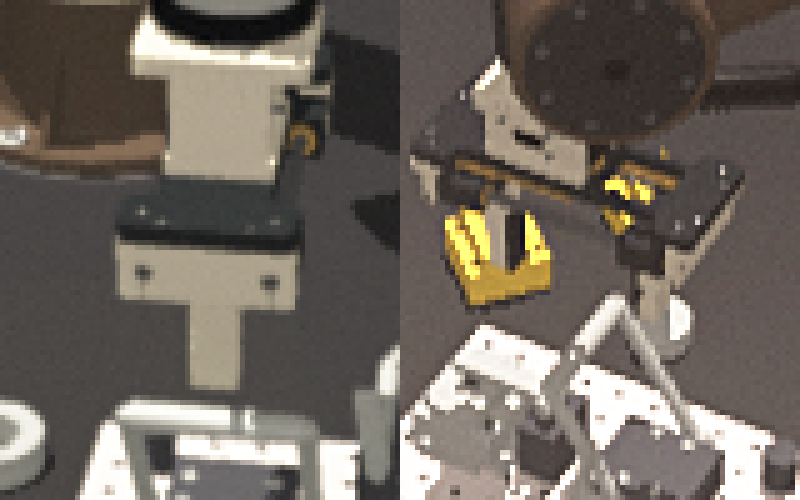

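Measured again: finger bottom z ≈ 0.191 at TCP 0.184, so the tips are 7 mm above the reported TCP. The fingers straddle the bar, with the finger at crop (213,388) and the bar centred at about (217,410). I'll descend to TCP 0.108 and close.

apply_moves(
  deltas=[
    {"tx": 0,"ty": 0.025,"tz": 0.002,"turn": 0.007,"gripper": 0.0876},
    {"tx": 0,"ty": 0.05,"tz": 0.002,"turn": 0.007,"gripper": 0.0876},
    {"tx": 0,"ty": 0.07,"tz": 0.002,"turn": 0.007,"gripper": 0.0876},
    {"tx": 0,"ty": 0.076,"tz": 0.002,"turn": 0.007,"gripper": 0.0876},
  ],
)

```text
time_s: 9.15
tcp_pos: [0.6237, -0.0012, 0.1075]
eef_rot: [-89.8, 0.0, 73.6]
contact_force: [-0.8, 0.3, -0.5]
gripper_width: 0.0875
```

Run:
```python
from h import *
go((.0427,0,.106))
p,d=capture('scene');x0,y0=270,130
c1=cv2.resize(p[y0:y0+100,x0:x0+80,::-1],None,fx=5,fy=5,interpolation=cv2.INTER_NEAREST)
p,d=capture('side');x0,y0=275,130
c2=cv2.resize(p[y0:y0+100,x0:x0+80,::-1],None,fx=5,fy=5,interpolation=cv2.INTER_NEAREST)
cv2.imwrite('pics/z10.png',np.hstack([c1,c2]))
```

```text
t 9.15 fix [3.820e-02 1.000e-04 1.075e-01] F [-0.8  0.3 -0.5] delta [-0.0001  0.0015 -0.0045] turn 0.0 target [ 0.628  -0.0025  0.106 ]
```

View pics/z10.png

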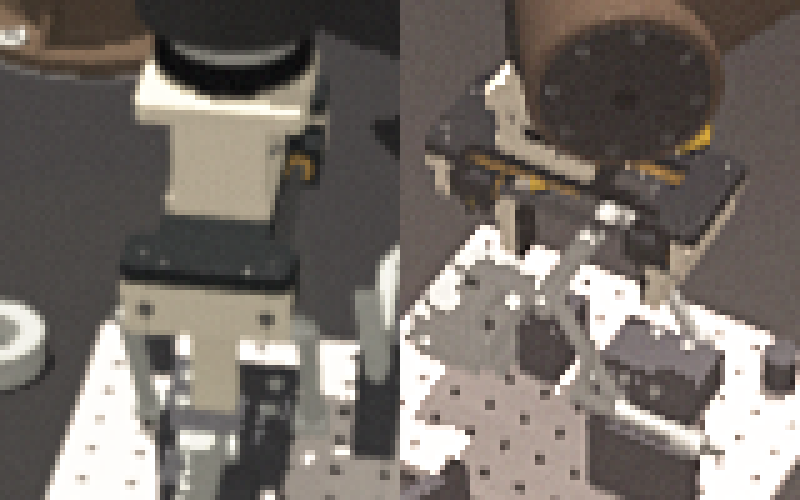

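The fingers bracket the bar and there is no contact force. Closing now.

apply_moves(
  deltas=[
    {"tx": 0,"ty": 0,"tz": -0.003,"turn": 0,"gripper": 0.0},
    {"tx": 0,"ty": 0,"tz": -0.003,"turn": 0,"gripper": 0.0},
    {"tx": 0,"ty": 0,"tz": -0.003,"turn": 0,"gripper": 0.0},
    {"tx": 0,"ty": 0,"tz": -0.003,"turn": 0,"gripper": 0.0},
    {"tx": 0,"ty": 0,"tz": -0.003,"turn": 0,"gripper": 0.0},
  ],
  newtons=25,
)

```text
time_s: 9.75
tcp_pos: [0.6288, -0.0021, 0.1096]
eef_rot: [-90.0, -0.0, 73.6]
contact_force: [-0.8, 0.6, -0.1]
gripper_width: 0.053
```

apply_moves(
  deltas=[
    {"tx": 0,"ty": 0,"tz": 0,"turn": 0,"gripper": 0.0},
    {"tx": 0,"ty": 0,"tz": 0,"turn": 0,"gripper": 0.0},
    {"tx": 0,"ty": 0,"tz": 0,"turn": 0,"gripper": 0.0},
    {"tx": 0,"ty": 0,"tz": 0,"turn": 0,"gripper": 0.0},
    {"tx": 0,"ty": 0,"tz": 0,"turn": 0,"gripper": 0.0},
  ],
)

```text
time_s: 10.25
tcp_pos: [0.6293, -0.0023, 0.1095]
eef_rot: [-90.1, -0.0, 73.6]
contact_force: [2.0, -1.8, -2.5]
gripper_width: 0.0154
```

Run:
```python
from h import *
go((.0427,0,.106))
p,d=capture('side');x0,y0=275,130
c2=cv2.resize(p[y0:y0+100,x0:x0+100,::-1],None,fx=5,fy=5,interpolation=cv2.INTER_NEAREST)
cv2.imwrite('pics/z11.png',c2)
```

```text
t 10.25 fix [0.0439 0.0006 0.1095] F [ 2.  -1.8 -2.5] delta [-0.0006  0.0035  0.0012] turn -0.001 target [ 0.628  -0.0025  0.106 ]
```

View pics/z11.png

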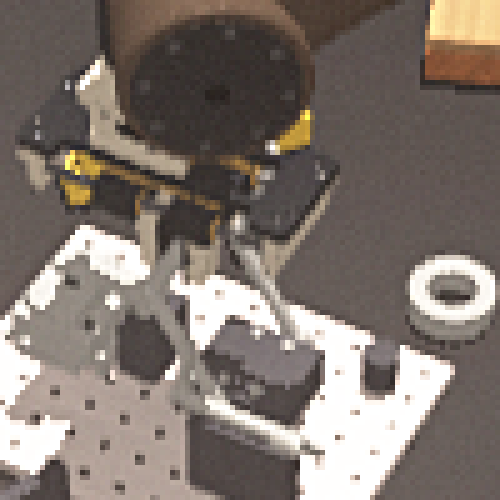

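The opening is 15.4 mm, so the 16 mm bar is held. Now I'll pull along the arc.

apply_moves(
  deltas=[
    {"tx": 0,"ty": -0.0045,"tz": 0.008,"turn": 0,"gripper": 0.0},
    {"tx": 0,"ty": -0.008,"tz": 0.016,"turn": 0,"gripper": 0.0},
    {"tx": 0,"ty": -0.0115,"tz": 0.0245,"turn": 0,"gripper": 0.0},
    {"tx": 0,"ty": -0.014,"tz": 0.033,"turn": 0,"gripper": 0.0},
    {"tx": 0,"ty": -0.016,"tz": 0.042,"turn": 0,"gripper": 0.0},
  ],
  newtons=30,
)

```text
time_s: 10.8
tcp_pos: [0.5912, 0.0093, 0.1272]
eef_rot: [-90.3, -0.1, 73.6]
contact_force: [7.5, -5.1, 3.5]
gripper_width: 0.0149
```

Run:
```python
from h import *
print(r.get_state()['gripper_width']);go((-.0611,0,.12))
```

```text
0.01486751996650689
t 10.8 fix [0.0041 0.001  0.1272] F [ 7.5 -5.1  3.5] delta [-0.0011  0.0068  0.0652] turn -0.0 target [0.5284 0.0267 0.12  ]
```

apply_moves(
  deltas=[
    {"tx": 0,"ty": -0.001,"tz": 0.009,"turn": 0,"gripper": 0.0},
    {"tx": 0,"ty": -0.0015,"tz": 0.018,"turn": 0,"gripper": 0.0},
    {"tx": 0,"ty": -0.0015,"tz": 0.027,"turn": 0,"gripper": 0.0},
    {"tx": 0,"ty": -0.001,"tz": 0.036,"turn": 0,"gripper": 0.0},
    {"tx": 0,"ty": 0.001,"tz": 0.0445,"turn": 0,"gripper": 0.0},
  ],
)

```text
time_s: 11.3
tcp_pos: [0.5499, 0.0225, 0.1276]
eef_rot: [-90.5, -0.2, 73.7]
contact_force: [6.9, -4.6, 9.5]
gripper_width: 0.0149
```

apply_moves(
  deltas=[
    {"tx": 0,"ty": 0.002,"tz": 0.009,"turn": 0,"gripper": 0.0},
    {"tx": 0,"ty": 0.005,"tz": 0.017,"turn": 0,"gripper": 0.0},
    {"tx": 0,"ty": 0.006,"tz": 0.021,"turn": 0,"gripper": 0.0},
    {"tx": 0,"ty": 0.006,"tz": 0.021,"turn": 0,"gripper": 0.0},
  ],
)

```text
time_s: 11.7
tcp_pos: [0.5305, 0.0286, 0.1214]
eef_rot: [-90.6, -0.2, 73.7]
contact_force: [10.8, -7.2, 5.5]
gripper_width: 0.0148
```

Run:
```python
from h import *
print(r.get_state()['gripper_width']);go((-.0611,0,.12))
out=[]
for n,(x0,y0) in(('scene',(270,130)),('side',(275,130))):
    p,d=capture(n)
    out.append(cv2.resize(p[y0:y0+110,x0:x0+80,::-1],None,fx=5,fy=5,interpolation=cv2.INTER_NEAREST))
cv2.imwrite('pics/z12.png',np.hstack(out))
```

```text
0.014806490963272448
t 11.7 fix [-0.0596  0.0023  0.1214] F [10.8 -7.2  5.5] delta [-0.0023  0.0014  0.0015] turn 0.001 target [0.5284 0.0267 0.12  ]
```

View pics/z12.png

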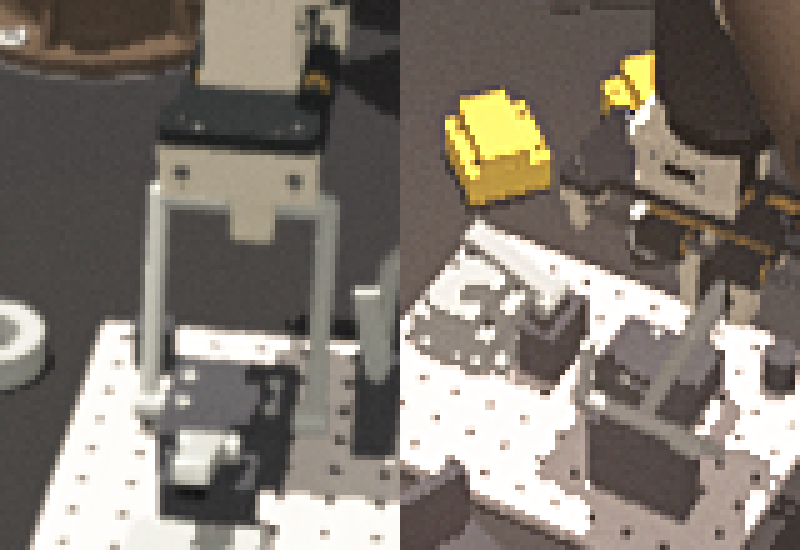

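The handle is over, the clamp finger has lifted, and TCP travel is 103.5 mm against 103.8 mm expected. I'll press 4 mm further to confirm it's at the stop.

apply_moves(
  deltas=[
    {"tx": 0,"ty": 0.001,"tz": 0.002,"turn": 0,"gripper": 0.0},
    {"tx": 0,"ty": 0.001,"tz": 0.004,"turn": 0,"gripper": 0.0},
    {"tx": 0,"ty": 0.001,"tz": 0.004,"turn": 0,"gripper": 0.0},
    {"tx": 0,"ty": 0.001,"tz": 0.004,"turn": 0,"gripper": 0.0},
  ],
)

```text
time_s: 12.2
tcp_pos: [0.5305, 0.0288, 0.1215]
eef_rot: [-90.9, -0.2, 73.7]
contact_force: [25.1, -17.2, 1.4]
gripper_width: 0.0149
```

Run:
```python
from h import *
print(r.get_state()['gripper_width']);go((-.0611,0,.12))
```

```text
0.014859927149175757
t 12.2 fix [-0.0597  0.0026  0.1215] F [ 25.1 -17.2   1.4] delta [-0.0026  0.0015  0.0014] turn 0.002 target [0.5284 0.0267 0.12  ]
```

The position didn't change while the force rose from about 13 to 30 N, so the handle is at its stop. I'll ease slightly, then do a last check.

apply_moves(
  deltas=[
    {"tx": 0,"ty": 0,"tz": -0.0015,"turn": 0,"gripper": 0.0},
    {"tx": 0,"ty": 0,"tz": -0.0015,"turn": 0,"gripper": 0.0},
    {"tx": 0,"ty": 0,"tz": -0.0015,"turn": 0,"gripper": 0.0},
  ],
)

```text
time_s: 12.5
tcp_pos: [0.5305, 0.0287, 0.1214]
eef_rot: [-90.8, -0.2, 73.7]
contact_force: [17.3, -12.5, 7.7]
gripper_width: 0.0151
```

Run:
```python
from h import *
print(r.get_state()['gripper_width']);go((-.0611,0,.12))
p,d=capture('scene');cv2.imwrite('pics/end.png',cv2.resize(p[120:290,190:440,::-1],(800,544)))
go((-.0611,0,.12))
```

```text
0.015111857268209647
t 12.5 fix [-0.0596  0.0025  0.1214] F [ 17.3 -12.5   7.7] delta [-0.0025  0.0014  0.0015] turn 0.001 target [0.5284 0.0267 0.12  ]
t 12.55 fix [-0.0596  0.0025  0.1214] F [ 17.1 -12.    6.3] delta [-0.0025  0.0014  0.0015] turn 0.001 target [0.5284 0.0267 0.12  ]
```

View pics/end.png

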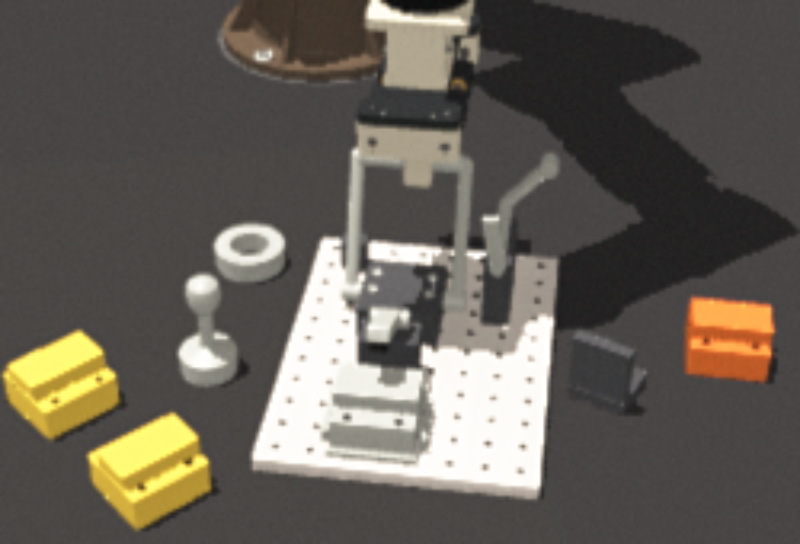

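The handle is at its stop and held. The catch is flipped (roll at (548,165)), the clamp finger is up, the part is in its nest at (375,415), and the bystanders haven't moved.

```bash
python3 -c "
from plant import r
print(r.close_job())"
```

```text
the job is handed in; nothing more can be done
None
```

I flipped the safety catch fully over to its stop, then gripped the handle's crossbar and pulled it to its stop. I handed the job in at 12.55 s with the robot still holding it.

**Last checks:**
- **Handle:** an extra 4 mm pull raised the force from about 13 N to 30 N without moving the bar, so it is at the stop. I eased off to about 21 N with a 15 mm grip on the 16 mm bar.
- **Catch and clamp:** the last picture shows the catch flipped with its blade upright and the clamp finger lifted.
- **Part and bystanders:** the part is in its nest, and the bystanders in the last picture (ring gauge, sphere stand, angle block) are where they were. The gauge case, screwdriver and handset were outside that picture; the arm did not go near them. The riser is hidden in that view.

**What failed or disagreed:**
- **First catch push missed:** the fingers passed over the paddle without contact. The pictures showed the fingertips about 7 mm above the reported TCP, not 17 mm ahead of it as stated. I used that measured offset for the rest and it worked.
- **Side load:** the hold carries a small sideways force of about 7 N, and the TCP sits about 2.5 mm left of the handle's centre.

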